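Hang the parts basket on the drip stand

ROBOT

A 7-joint arm with a two-finger parallel gripper is mounted at the origin on a cart in front of the work surface, level with it; the furniture and walls round the work are solid. World frame = base frame: x ahead of the robot, y to its left, z up, the work surface at z = 0. Lengths are in m, angles in rad, forces in N, time in s.
With the tool pointing down it reaches from about 0.4 to 0.925 m from the base axis. Payload 5.6 kg.
Tool frame: the origin (TCP) lies between the finger pads; the fingertips stand 22 mm ahead of it and the grasp point (between the pads) lies 3 mm ahead of it; z points along the fingers, y is the line along which they close (so a half turn about z gives the same grasp; the last joint's range is limited). The gripper opens to 85 mm and grips with 20 to 120 N. Pads are 22 mm wide; open, the fingers measure 114 mm over their backs; the gripper's body (76 mm by 85 mm) begins 54 mm behind the grasp point. The pads swing forward as they close: fully open they stand 13 mm farther back than shut.
Start: joints at [1.228, 0.468, -0.012, 1.603, 0.006, 1.071, -0.056], TCP at [0.192, -0.621, 0.253] pointing down, gripper open.
Joint ranges: [-2.53, 2.53], [-0.31, 2.02], [-1.57, 1.55], [0.28, 2.44], [-1.29, 4.43], [0.15, 1.84], [-2.92, 2.92]. Speed limits (rad/s): [2.57, 2.57, 3.14, 3.14, 3.14, 3.14, 3.14].

INTERFACE

Orientations are given as a unit quaternion [w, x, y, z].
In Python, from workcell import robot gives the robot as it stands.
- The arm moves only by the shell command python3 -m crank 'ROWS' [FORCE]. ROWS is a JSON object of lists of equal length, an entry for each row: "turn": the turn, a rotation vector about the tool's x, y, z in degrees, a list of three; "travel": the shift along the tool's x, y, z in m, a list of three; "fingers": the finger opening in m, from 0 to 0.0854. A call has 1 to 12 rows; each row is the pose to reach, as a shift and turn from the pose commanded when the call began, along the tool's axes at that moment; what a row does not reach only later rows make up. A row lasts 1/8 s, in which the tool goes at most 62.5 mm and 10.7 degrees, less where a joint would pass 70% of its speed; a pose out of reach is approached as far as the arm can. A call with a gripper value outside its range is refused whole. The fingers move at their own pace and stop on an object; FORCE is the grip in N (left out, the last holds). Time passes only in rows, so rows that repeat a pose let the fingers close. It gives the time, the measured TCP pose, the force, the opening and the grip force at its end, in the units of the state.
- robot.sense(): the state, without advancing time (a new reading comes with each control period).
- robot.read_camera(name): name is "scene" or "side" or "wrist"; returns the picture (384x512x3 uint8, blue, green, red); there is no depth.
- robot.calibration(name): a dict with "intrinsics" (3x3 intrinsics, pixels), "xyz" and "orientation" of the camera in the world; the wrist camera has in their place "mount" (4x4, takes a point from camera to tool coordinates, whose origin is the TCP and whose axes are the flange's). Camera axes: x right, y down, z forward; pixel columns grow to the right and rows downward; lengths in m; the calibration is good to about 2 mm. A picture is of the moment at which its call begins: read the wrist's pose just before it. calibration takes no time and is no camera call.
- robot.hand_in(): hands the job in; it is judged then, once.
The state is a dict: "time_s": time; "joints": joint angles; "qvel": joint speeds; "effort": joint torques, N m; "tool_pos": TCP position; "ee_rot": TCP orientation; "ft_force": force on the tool from outside, world axes, zero at the start; "moment": the same for the moment, N m; "grip_width": opening from 0.0 (shut) to 1.0 (fully open); "finger_force": force on a finger pad.
Only numpy, scipy, OpenCV 4.12 (cv2) and the standard library are available. Lean on these libraries where they do the work, as an engineer would, in place of code of your own. Each camera call takes 0.05 s, during which the arm holds its last target. There are 200 camera calls.

TASK

Swing the folded handle of the small wire basket upright while the basket stays standing where it is, then lift the basket by its handle and hang it on the stand's two-prong hook: handle wire lowered gently onto both prongs and drawn forward under their curled tips, fully home. Do not push hard on the stand, do not let the basket drop, let go and leave the things around alone.

Things in the scene. Friction and masses are not known exactly. Their poses are not given: they have to be found in the camera images.
- basket_center (a point): Centre (half-way up) of a loose steel wire basket, 60 (its x) x 84 (y) x 42 mm (z, up), 0.15 to 0.33 kg. Its swing handle starts folded toward the basket's -x; the hinge axis runs along y, 15 mm above this point. The handle's side wires run 49 mm to each side, outside the short walls.
- crown (a point): Middle of the handle's cross wire, in a black sleeve 10 mm across and 26 mm long, axis along the basket's y, 100 mm from the hinge axis. Pinch it here, fingers closing along the basket's x. Beyond the sleeve the cross wire is bare steel, 6 mm thick, to 41 mm each side.
- bail (a joint): Handle angle, rad: 0 folded (leaning 0.37 rad above level toward the basket's -x), 1.20 upright, 2.4 folded to +x. Starts between 0 and 0.3. Light friction hinge (about 0.012 N m): it stays where it is left.
- stand: Fixed stand; origin at the post's centre on the table, z up. Grey base plate 110 (x -85 to +25 mm) x 130 x 10 mm; telescoping post, 28 mm clamp collar (top at 151 mm); on top the hook ("fork", origin on the post axis at prong centre line): two level prongs pointing to -x, centre line 196 to 244 mm above the table. This height is not reported: feel or see it.
- hook_entry (a point): Table-level point of the stand (x = -60 mm) under the middle of the prongs' open run. Prongs: round, 6 mm thick, 28 mm to each side, joined at the post by an 8 mm cross bar. The handle wire can be lowered on them from above within 18 mm of this x; at rest its centre is 6 mm above the prong centre line. Bring the basket in from -x: rim below the prongs, wire above the curls.
- hook_home (a point): Table-level point of the stand (x = -107 mm) under the fully-home handle wire. Here the prongs turn up (outer end x = -117 mm) and curl back level above themselves to x = -83 mm; curl top 19 mm above the prong centre line, gap under it 10 mm. The wire slides along the prongs to -x under the curls until the turned-up ends stop it.
- timer: Bystander: white bench timer, 64 x 64 x 19 mm, loose; origin under its centre.
- counter: Bystander: white hand tally counter, 44 x 53 x 33 mm, loose; origin under its centre.
- petri: Bystander: clear round petri dish, 91 mm across, 14 mm high, loose; origin under its centre.
- tube: Bystander: skirted 50 ml tube with an orange cap, 34 mm across, 99 mm high, standing loose; origin under its centre.
Not all that is in view belongs to the job. There is more than one size of the stand; the one meant has the size given above.

How it is judged:
On the way, in this order (a step that is already met when the one before it is completed fails the run):
1. the handle is swung upright (within 0.25 rad) with the basket still standing in its place (moved under 30 mm, not lifted) (value of joint bail between 0.95 and 1.45 rad and distance of basket_center from where it was at the start of the episode below 0.03 m and height (world z) of basket_center below 0.025 m), for 0.2 s.
2. the basket is lifted clear of the table (height (world z) of basket_center above 0.06 m), for 0.2 s.
At the end, for the whole second after the job is handed in: The basket hangs still, released and upright (within 0.35 rad) from both prongs of the hook: middle of the handle wire 2 to 11 mm above the prong centre line, at x -98 to -112 mm of the stand (under the curls), within 14 mm of its centre line, square to the prongs within 0.15 rad (x of crown in the frame of stand between -0.112 and -0.098 m and y of crown in the frame of stand between -0.014 and 0.014 m and z of crown in the frame of fork between 0.002 and 0.011 m and contact force between basket and stand above 1 N and angle between basket_center's own z axis and vertical below 0.35 rad and angle between the y axis of crown and the y axis of stand, either way round below 0.15 rad and linear speed of basket below 0.03 m/s and contact force between the fingers and basket below 0.05 N); the robot touches nothing.
It fails at once if the basket or its handle is pressed or pulled against the stand with more than 12 N (contact force between basket and stand above 12 N).
It fails at once if the basket falls: it moves faster than 0.25 m/s while no finger holds it (linear speed of basket above 0.25 m/s and contact force between the fingers and basket below 0.05 N).
It fails at once if the robot itself presses on the stand with more than 15 N (contact force between any of the arm, the fingers and stand above 15 N).
It fails at once if the timer, tally counter, petri dish or tube is moved by more than 20 mm (distance of any of timer, counter, petri, tube from where it was at the start of the episode above 0.02 m).
It also fails if it takes over 72 s, if anything falls off the work surface, if the arm or the gripper's body presses on something with over 40 N, if the wrist force passes 120 N, or if a joint passes its speed limit or range.

## Working session

There is one attempt and no reset: what is moved stays moved. The work goes in short steps, Python scripts to look and compute and a shell command to move; the robot and the scene stay as the last step left them, time stands still between calls to the robot, and variables do not carry over. Pictures are saved under pics/ and viewed, at most 10 in all, crops included, and the job is handed in when it is done.

```bash
ls; mkdir -p pics
cat > h.py <<'E'
import numpy as np, cv2
from workcell import robot
from scipy.spatial.transform import Rotation as R
def q2R(q): return R.from_quat([q[1],q[2],q[3],q[0]]).as_matrix()
def cam(name,s=None):
    c=robot.calibration(name); K=np.array(c["intrinsics"])
    if "mount" in c:
        s=s or robot.sense(); M=np.array(c["mount"]); Rt=q2R(s["ee_rot"])
        return K,Rt@M[:3,:3],Rt@M[:3,3]+np.array(s["tool_pos"])
    return K,q2R(c["orientation"]),np.array(c["xyz"])
def ray(C,uv):
    K,Rc,p=C; d=Rc@np.linalg.solve(K,[uv[0],uv[1],1.]); return p,d/np.linalg.norm(d)
def plane(C,uv,z):
    p,d=ray(C,uv); return p+d*(z-p[2])/d[2]
def tri(C1,a,C2,b):
    p,d=ray(C1,a);q,e=ray(C2,b)
    t=np.linalg.lstsq(np.c_[d,-e],q-p,rcond=None)[0]
    A=p+d*t[0];B=q+e*t[1]; return (A+B)/2,np.linalg.norm(A-B)
def proj(C,X):
    K,Rc,p=C; c=K@(Rc.T@(np.array(X)-p)); return c[:2]/c[2]
E
python3 - <<'E'
from h import *
s=robot.sense(); print(s)
a=robot.read_camera("scene"); b=robot.read_camera("side"); w=robot.read_camera("wrist")
for n,i in zip(("scene","side","wrist"),(a,b,w)):
    cv2.imwrite(f"pics/{n}0.png",i); C=cam(n,s); print(n,C[0].tolist(),C[1].round(3).tolist(),C[2].round(3))
E
```

```text
pics
{'time_s': 0.0, 'joints': array([ 1.22801297,  0.46837762, -0.01160187,  1.6036764 ,  0.00601652,
        1.0713606 , -0.05630075]), 'qvel': array([-0.00106275,  0.00064177,  0.00074184,  0.00052282,  0.00118378,
       -0.00066477,  0.00019858]), 'effort': array([-1.44166879e-03, -5.32377505e+01,  2.10399338e-02, -2.51300544e+01,
        1.14879484e-02,  7.73949665e-03, -4.47506079e-05]), 'tool_pos': array([ 0.19172768, -0.620521  ,  0.25231615]), 'ee_rot': array([-8.70753361e-04,  9.88791147e-01,  1.49302608e-01, -2.02032421e-04]), 'ft_force': array([-0.75080169,  0.12366915,  0.01036298]), 'moment': array([-0.00038676,  0.04035084, -0.01363344]), 'finger_force': 0.0, 'grip_width': 1.0011063911219287}
scene [[481.30006569884836, 0.0, 252.55899372540495], [0.0, 481.30006569884836, 201.78563589103624], [0.0, 0.0, 1.0]] [[0.758, -0.36, 0.543], [-0.652, -0.426, 0.627], [0.005, -0.83, -0.558]] [-0.511 -1.259  1.182]
side [[489.2516034339642, 0.0, 257.1259580045562], [0.0, 489.2516034339642, 193.1353393037178], [0.0, 0.0, 1.0]] [[-0.843, -0.326, 0.428], [-0.538, 0.522, -0.662], [-0.007, -0.788, -0.615]] [-0.145  1.104  1.127]
wrist [[268.6239316901953, 0.0, 251.92202696419105], [0.0, 268.6239316901953, 189.3788001872693], [0.0, 0.0, 1.0]] [[0.296, -0.922, -0.251], [-0.955, -0.286, -0.076], [-0.002, 0.263, -0.965]] [ 0.253 -0.6    0.374]
```

View pics/scene0.png

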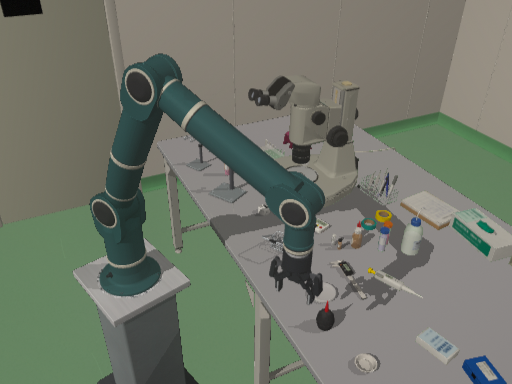

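View pics/side0.png

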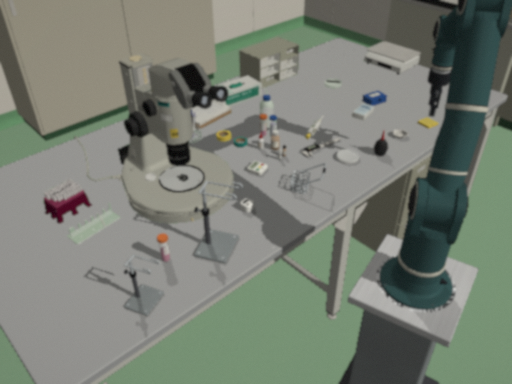

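The scene view shows two stands with bases near (228,192) and (200,164). In the side view they are at (215,240) and (143,298). The basket is at side (300,182) and scene (280,243). I'll compute sizes and look at enlarged crops.

Run:
```python
from h import *
a=cv2.imread("pics/scene0.png"); b=cv2.imread("pics/side0.png")
c1=cv2.resize(b[180:320,90:250],(400,350),interpolation=cv2.INTER_CUBIC)
c2=cv2.resize(b[150:220,260:350],(400,311),interpolation=cv2.INTER_CUBIC)[:250]
c3=cv2.resize(a[130:210,170:260],(400,356),interpolation=cv2.INTER_CUBIC)[:350]
c4=cv2.resize(a[200:275,230:350],(400,250),interpolation=cv2.INTER_CUBIC)
cv2.imwrite("pics/crop0.png",np.vstack([np.hstack([c1,c3]),np.hstack([c2,c4])]))
S=cam("side");A=cam("scene")
for uv in [(195,248),(222,262),(239,239),(213,230),(127,302),(147,314),(163,294),(142,285),(300,182),(163,258),(248,208),(256,168),(347,157)]: print("side",uv,plane(S,uv,.01).round(3))
for uv in [(228,192),(200,164),(280,243)]: print("scene",uv,plane(A,uv,.01).round(3))
```

```text
side (195, 248) [0.647 0.253 0.01 ]
side (222, 262) [0.536 0.257 0.01 ]
side (239, 239) [0.55  0.142 0.01 ]
side (213, 230) [0.65  0.152 0.01 ]
side (127, 302) [0.676 0.533 0.01 ]
side (147, 314) [0.597 0.534 0.01 ]
side (163, 294) [0.607 0.455 0.01 ]
side (142, 285) [0.684 0.462 0.01 ]
side (300, 182) [ 0.53  -0.243  0.01 ]
side (163, 258) [0.705 0.343 0.01 ]
side (248, 208) [ 0.613 -0.008  0.01 ]
side (256, 168) [ 0.723 -0.233  0.01 ]
side (347, 157) [ 0.45  -0.496  0.01 ]
scene (228, 192) [0.597 0.19  0.01 ]
scene (200, 164) [0.65 0.48 0.01]
scene (280, 243) [ 0.525 -0.227  0.01 ]
```

View pics/crop0.png

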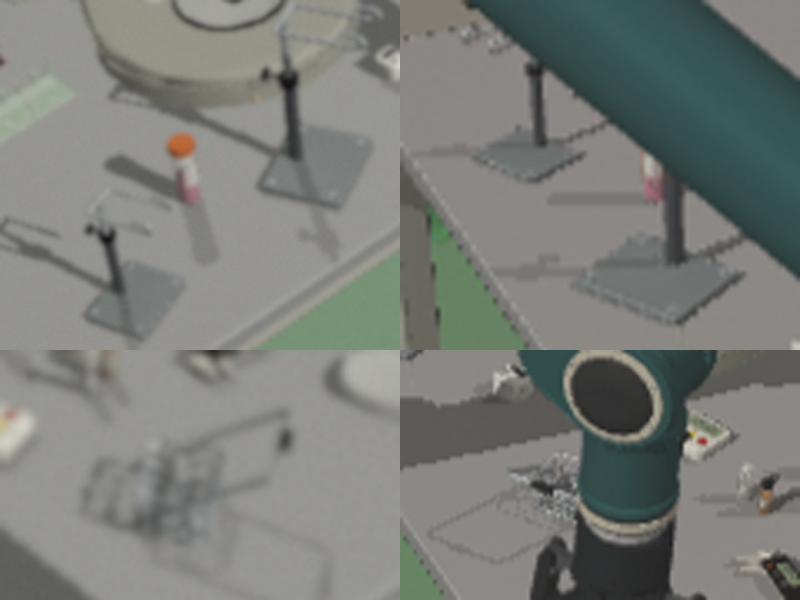

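Run:
```python
from h import *
S=cam("side");A=cam("scene")
print(tri(A,(272,242),S,(324,170)))
print("sleeve on rays side z=.06",plane(S,(324,170),.06), plane(S,(324,170),.04))
for uv in [(208,243)]: print(plane(S,uv,.01))
# post top bar / prong tips at z~.22-.24
for uv in [(204,190),(240,186),(234,198)]:print(uv,plane(S,uv,.22),plane(S,uv,.235))
print(plane(A,(237,188),.01))
s=robot.sense(); print(R.from_matrix(q2R(s["ee_rot"])).as_matrix().round(3), robot.calibration("wrist")["mount"])
```

```text
(array([ 0.44509003, -0.26656541,  0.08234037]), np.float64(0.00372381671425382))
sleeve on rays side z=.06 [ 0.45986745 -0.29756348  0.06      ] [ 0.47120654 -0.32383443  0.04      ]
[0.62567459 0.21153328 0.01      ]
(204, 190) [0.63133639 0.20013385 0.22      ] [0.61849449 0.21508012 0.235     ]
(240, 186) [0.54972831 0.12540911 0.22      ] [0.53823655 0.14159163 0.235     ]
(234, 198) [0.53166643 0.18388574 0.22      ] [0.52047348 0.19910081 0.235     ]
[0.64924944 0.18998631 0.01      ]
[[ 0.955  0.295 -0.001]
 [ 0.295 -0.955  0.001]
 [-0.    -0.001 -1.   ]] [[ 5.78146087e-04 -9.64947413e-01 -2.62442673e-01  6.50479007e-02]
 [ 9.99999833e-01  5.64326264e-04  1.28031090e-04 -1.67676778e-03]
 [ 2.45600241e-05 -2.62442703e-01  9.64947577e-01 -1.21678806e-01]
 [ 0.00000000e+00  0.00000000e+00  0.00000000e+00  1.00000000e+00]]
```

View pics/wrist0.png

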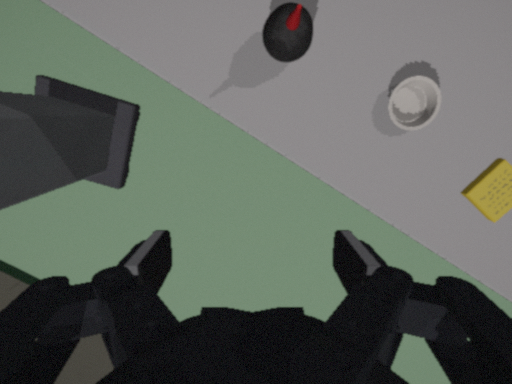

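Looking at sizes, the large stand (base about 111 mm along x, side px ~(215,245)) fits 110x130. The small stand at (143,298) is only ~80x77 mm, so the large one is the one meant, and its crop confirms this. The wrist view shows only the table edge and distractors. I'm moving above the basket now.

```bash
python3 -m crank '{"turn":[[0,0,0],[0,0,0],[0,0,0],[0,0,0],[0,0,0],[0,0,0],[0,0,0],[0,0,0],[0,0,0],[0,0,0],[0,0,0]],"travel":[[0.04,-0.027,0],[0.09,-0.06,-0.01],[0.14,-0.095,-0.02],[0.19,-0.13,-0.03],[0.24,-0.165,-0.03],[0.29,-0.2,-0.03],[0.33,-0.23,-0.03],[0.36,-0.25,-0.03],[0.38,-0.264,-0.03],[0.386,-0.268,-0.03],[0.386,-0.268,-0.03]],"fingers":[0.085,0.085,0.085,0.085,0.085,0.085,0.085,0.085,0.085,0.085,0.085]}'
python3 - <<'E'
from h import *
s=robot.sense(); w=robot.read_camera("wrist"); a=robot.read_camera("scene");
cv2.imwrite("pics/w1.png",w);cv2.imwrite("pics/a1.png",a)
np.save("pics/w1.npy",np.r_[s["tool_pos"],s["ee_rot"]]); print(s["tool_pos"],s["ee_rot"],s["time_s"])
E
```

```text
time_s: 1.52
tool_pos: [0.4813, -0.2514, 0.283]
ee_rot: [0.0, 0.989, 0.149, -0.0]
ft_force: [-0.5, 0.1, 0.3]
grip_width: 0.999
finger_force: 0.0
[ 0.48126433 -0.25135805  0.28303272] [ 2.16885757e-05  9.88791368e-01  1.49303414e-01 -3.47904279e-04] 1.525
```

View pics/w1.png

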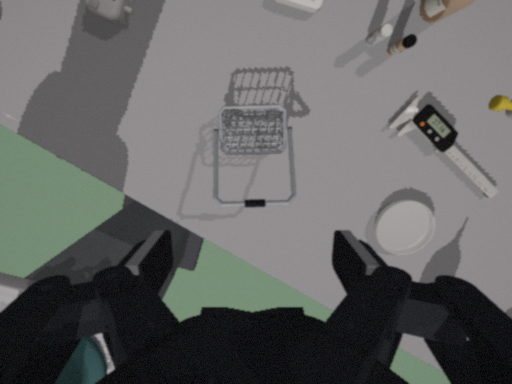

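The wrist view shows the basket cleanly: rim (220–286, 106–152), sleeve (255,203), cross wire (221,205)–(290,203). Handle folds toward the robot, i.e. basket −x = tool −x.

Run:
```python
from h import *
v=np.load("pics/w1.npy"); W=cam("wrist",dict(tool_pos=v[:3],ee_rot=v[3:]))
S=cam("side");A=cam("scene")
for z in (.075,.085,.095): print(z,[plane(W,u,z).round(4) for u in [(255,203.5),(221,205),(290,203)]])
rim=[plane(W,u,.042) for u in [(220,106),(286,106),(286,152),(220,152)]]
print(np.round(rim,4),np.mean(rim,0))
print([plane(W,u,.036).round(4) for u in [(215.5,128),(291,128)]])
print("sleeve",tri(W,(255,203.5),S,(324,170)))
print("eyepiece",tri(A,(258,95),S,(222,93)), tri(A,(250,97),S,(218,97)))
print("petri",plane(W,(405,227),.01))
print(robot.sense()["joints"])
```

```text
0.075 [array([ 0.4402, -0.2665,  0.075 ]), array([ 0.4253, -0.2251,  0.075 ]), array([ 0.4542, -0.3094,  0.075 ])]
0.085 [array([ 0.4434, -0.2654,  0.085 ]), array([ 0.4289, -0.2253,  0.085 ]), array([ 0.4569, -0.307 ,  0.085 ])]
0.095 [array([ 0.4465, -0.2643,  0.095 ]), array([ 0.4324, -0.2254,  0.095 ]), array([ 0.4596, -0.3046,  0.095 ])]
[[ 0.5428 -0.1874  0.042 ]
 [ 0.568  -0.2688  0.042 ]
 [ 0.512  -0.2882  0.042 ]
 [ 0.4857 -0.2032  0.042 ]] [ 0.5271337  -0.23690582  0.042     ]
[array([ 0.5139, -0.1885,  0.036 ]), array([ 0.5438, -0.285 ,  0.036 ])]
sleeve (array([ 0.44455964, -0.26465713,  0.08584686]), np.float64(0.0021814142322004546))
eyepiece (array([0.65145196, 0.06099323, 0.48591208]), np.float64(0.014478042482715468)) (array([0.64071348, 0.08943841, 0.47979863]), np.float64(0.002277581329601059))
petri [ 0.45289319 -0.51212466  0.01      ]
[ 0.61464298  0.27187089 -0.23079105  1.82237691  0.07140264  1.05574369
 -0.91626721]
```

```bash
python3 -m crank '{"turn":[[0,0,-10],[0,0,-20],[0,0,-30],[0,0,-40],[0,0,-50],[0,0,-60],[0,0,-70],[0,0,-80],[0,0,-90],[0,0,-90],[0,0,-90],[0,0,-90]],"travel":[[0.015,-0.04,-0.02],[0.03,-0.085,-0.05],[0.045,-0.13,-0.08],[0.06,-0.17,-0.11],[0.075,-0.215,-0.12],[0.09,-0.26,-0.12],[0.105,-0.3,-0.12],[0.12,-0.34,-0.12],[0.135,-0.38,-0.12],[0.145,-0.41,-0.12],[0.152,-0.424,-0.12],[0.152,-0.424,-0.12]],"fingers":[0.085,0.085,0.085,0.085,0.085,0.085,0.085,0.085,0.085,0.085,0.085,0.085]}'
python3 - <<'E'
from h import *
s=robot.sense(); w=robot.read_camera("wrist"); cv2.imwrite("pics/w2.png",w)
np.save("pics/w2.npy",np.r_[s["tool_pos"],s["ee_rot"]]); print(s["tool_pos"],s["joints"],s["time_s"])
E
python3 -m crank '{"turn":[[0,0,0],[0,0,0],[0,0,0],[0,0,0]],"travel":[[-0.04,0,0],[-0.08,0,0],[-0.08,0,0],[-0.08,0,0]],"fingers":[0.085,0.085,0.085,0.085]}'
python3 - <<'E'
from h import *
s=robot.sense(); w=robot.read_camera("wrist"); cv2.imwrite("pics/w3.png",w)
np.save("pics/w3.npy",np.r_[s["tool_pos"],s["ee_rot"]]); print(s["tool_pos"],s["joints"],s["time_s"])
a=cv2.imread("pics/w2.png")
cv2.imwrite("pics/w23.png",np.vstack([cv2.resize(x[80:280,210:],None,fx=1.5*1.7,fy=1.5,interpolation=cv2.INTER_CUBIC) for x in (a,w)]))
E
```

```text
time_s: 3.12
tool_pos: [0.5019, 0.1986, 0.403]
ee_rot: [-0.0, 0.594, 0.805, -0.0]
ft_force: [0.7, -0.7, -1.1]
grip_width: 0.995
finger_force: 0.0
[0.50191583 0.19855056 0.40303616] [ 0.15395844  0.23672135 -0.70576916  1.64296629  0.15772992  1.32061191
 -0.27766094] 3.125
time_s: 3.68
tool_pos: [0.5251, 0.1217, 0.4033]
ee_rot: [0.0, 0.594, 0.804, -0.0]
ft_force: [0.3, -0.4, 0.3]
grip_width: 0.993
finger_force: 0.0
[0.52514743 0.12171724 0.40333136] [ 0.27072712  0.22698008 -0.66373917  1.64612783  0.14376121  1.31813331
 -0.11870946] 3.675
```

View pics/w2.png

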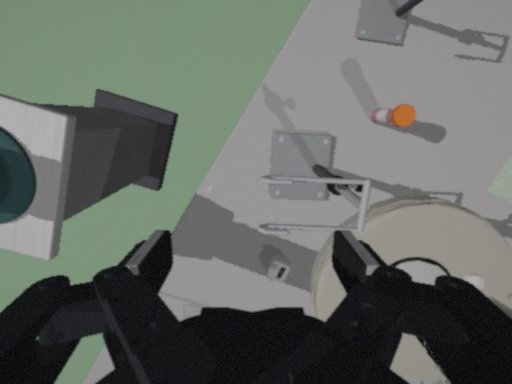

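View pics/w3.png

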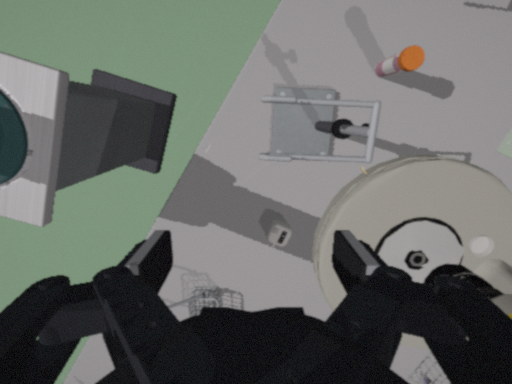

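Both views show the fork. In w2 the tips are (263,179)/(261,227) and the bar ends (369,181)/(362,230). In w3 the tips are (263,98)/(261,157) and the bar ends (378,103)/(370,161). The base plate is at (271–330, 132–199) in w2.

```bash
cat > st.py <<'E'
from h import *
def L(n):
    v=np.load(f"pics/{n}.npy"); return cam("wrist",dict(tool_pos=v[:3],ee_rot=v[3:]))
E
python3 - <<'E'
from st import *
A,B=L("w2"),L("w3")
for n,a,b in [("tipL",(264,179.5),(264,99)),("tipR",(262,227),(261.5,157)),("barL",(367,181),(377,103)),("barR",(361,229),(370,160.5))]:
    X,e=tri(A,a,B,b); print(n,X.round(4),round(e,4))
P=np.array([plane(A,u,.01) for u in [(277,132),(330,134),(328,199),(271,198)]]); print(P.round(4)); c=P.mean(0)
print("sides",[np.linalg.norm(P[i]-P[(i+1)%4]).round(4) for i in range(4)])
ex=(P[1]+P[2]-P[0]-P[3])/2; yaw=np.arctan2(ex[1],ex[0]); print("yaw",np.degrees(yaw)); ex=ex/np.linalg.norm(ex)
o=c+.03*ex; print("origin",o, "home",o-.107*ex,"entry",o-.06*ex)
for n in "w2","w3":
    i=cv2.imread(f"pics/{n}.png")
    g=cv2.cvtColor(i,cv2.COLOR_BGR2GRAY)
    print([ (x,y) for x,y in cv2.goodFeaturesToTrack(g[85:240,250:390],25,.05,5).reshape(-1,2)+[250,85]])
E
```

```text
tipL [0.511  0.2055 0.2498] 0.0012
tipR [0.5268 0.1496 0.2396] 0.0017
barL [0.6198 0.2355 0.2417] 0.0008
barR [0.64   0.1797 0.2344] 0.0009
[[0.5335 0.2499 0.01  ]
 [0.6299 0.2759 0.01  ]
 [0.6731 0.1555 0.01  ]
 [0.5634 0.1237 0.01  ]]
sides [np.float64(0.0998), np.float64(0.128), np.float64(0.1143), np.float64(0.1298)]
yaw 15.66968605383676
origin [0.62887044 0.20935772 0.01      ] home [0.52584712 0.18045797 0.01      ] entry [0.57110035 0.19315225 0.01      ]
[(np.float64(361.0), np.float64(185.0)), (np.float64(360.0), np.float64(190.0)), (np.float64(339.0), np.float64(193.0)), (np.float64(327.0), np.float64(184.0)), (np.float64(347.0), np.float64(185.0)), (np.float64(333.0), np.float64(185.0)), (np.float64(336.0), np.float64(231.0)), (np.float64(260.0), np.float64(226.0)), (np.float64(342.0), np.float64(177.0)), (np.float64(330.0), np.float64(194.0)), (np.float64(371.0), np.float64(186.0)), (np.float64(351.0), np.float64(189.0)), (np.float64(360.0), np.float64(198.0)), (np.float64(268.0), np.float64(226.0)), (np.float64(290.0), np.float64(182.0)), (np.float64(263.0), np.float64(
[... 668 characters left out ...]
, np.float64(238.0)), (np.float64(337.0), np.float64(117.0)), (np.float64(335.0), np.float64(139.0)), (np.float64(341.0), np.float64(231.0)), (np.float64(365.0), np.float64(144.0)), (np.float64(337.0), np.float64(106.0)), (np.float64(374.0), np.float64(146.0)), (np.float64(298.0), np.float64(100.0)), (np.float64(375.0), np.float64(137.0)), (np.float64(291.0), np.float64(159.0)), (np.float64(366.0), np.float64(173.0)), (np.float64(332.0), np.float64(155.0)), (np.float64(330.0), np.float64(131.0)), (np.float64(338.0), np.float64(93.0)), (np.float64(372.0), np.float64(106.0)), (np.float64(321.0), np.float64(153.0)), (np.float64(276.0), np.float64(226.0)), (np.float64(366.0), np.float64(137.0))]
```

```bash
python3 -m crank '{"turn":[[0,0,0],[0,0,0],[0,0,0],[0,0,0],[0,0,0],[0,0,0],[0,0,0],[0,0,0],[0,0,0],[0,0,0],[0,0,0],[0,0,0]],"travel":[[-0.03,-0.015,0],[-0.07,-0.04,0.02],[-0.11,-0.06,0.05],[-0.15,-0.085,0.08],[-0.19,-0.105,0.11],[-0.23,-0.13,0.14],[-0.27,-0.15,0.17],[-0.3,-0.167,0.195],[-0.325,-0.18,0.215],[-0.34,-0.189,0.228],[-0.345,-0.192,0.233],[-0.345,-0.192,0.233]],"fingers":[0.08,0.06,0.035,0.03,0.03,0.03,0.03,0.03,0.03,0.03,0.03,0.03]}' 20
python3 - <<'E'
from h import *
s=robot.sense(); w=robot.read_camera("wrist"); cv2.imwrite("pics/w4.png",w)
np.save("pics/w4.npy",np.r_[s["tool_pos"],s["ee_rot"]]); print(s["tool_pos"],s["joints"],s["grip_width"])
C=cam("wrist",s); print(proj(C,[.4437,-.2653,.0858]))
E
```

```text
time_s: 5.22
tool_pos: [0.4441, -0.263, 0.1705]
ee_rot: [0.0, 0.593, 0.805, 0.0]
ft_force: [0.7, 0.4, -0.6]
grip_width: 0.344
finger_force: 0.0
[ 0.44408345 -0.26304078  0.17045821] [ 0.79562329  0.38909202 -0.39300036  1.97885385  0.2011906   0.81076375
  0.59042738] 0.34368608694830954
[252.08902446 205.99314335]
```

View pics/w4.png

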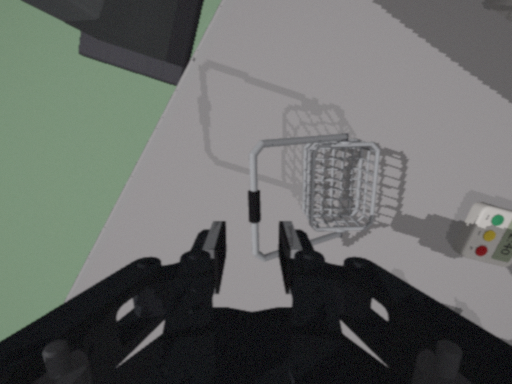

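```bash
python3 -m crank '{"turn":[[0,0,0],[0,0,0],[0,0,0],[0,0,0],[0,0,0],[0,0,0],[0,0,0]],"travel":[[-0.002,0.001,0.02],[-0.002,0.001,0.045],[-0.002,0.001,0.068],[-0.002,0.001,0.0815],[-0.002,0.001,0.0815],[-0.002,0.001,0.0815],[-0.002,0.001,0.0815]],"fingers":[0.03,0.03,0.03,0.03,0.02,0.018,0.018]}' 20
python3 -m crank '{"turn":[[0,0,0],[0,0,0],[0,0,0],[0,0,0],[0,0,0],[0,0,0],[0,0,0],[0,0,0],[0,0,0],[0,0,0],[0,0,0],[0,0,0]],"travel":[[0,0.005,-0.008],[0,0.010,-0.015],[0,0.016,-0.0215],[0,0.022,-0.0275],[0,0.029,-0.033],[0,0.036,-0.0375],[0,0.044,-0.042],[0,0.052,-0.0455],[0,0.060,-0.048],[0,0.070,-0.0505],[0,0.081,-0.052],[0,0.0915,-0.052]],"fingers":[0.018,0.018,0.018,0.018,0.018,0.018,0.018,0.018,0.018,0.018,0.018,0.018]}'
python3 -m crank '{"turn":[[0,0,0],[0,0,0],[0,0,0],[0,0,0]],"travel":[[0,0,0],[0,0,0],[0,0,0],[0,0,0]],"fingers":[0.018,0.018,0.018,0.018]}'
python3 - <<'E'
from h import *
w=robot.read_camera("wrist"); cv2.imwrite("pics/w5.png",w)
b=robot.read_camera("side")
cv2.imwrite("pics/c5.png",np.hstack([w,cv2.resize(b[130:220,260:350],(288,384))]))
E
```

```text
time_s: 6.15
tool_pos: [0.4458, -0.2656, 0.0897]
ee_rot: [0.001, 0.594, 0.805, 0.0]
ft_force: [0.4, -0.1, -0.6]
grip_width: 0.209
finger_force: 0.0
time_s: 7.65
tool_pos: [0.5335, -0.238, 0.1408]
ee_rot: [0.0, 0.594, 0.805, 0.0]
ft_force: [-0.3, -0.1, -0.5]
grip_width: 0.206
finger_force: 0.1
time_s: 8.15
tool_pos: [0.5324, -0.2386, 0.1408]
ee_rot: [-0.0, 0.594, 0.805, -0.0]
ft_force: [0.0, 0.2, -0.1]
grip_width: 0.209
finger_force: 0.0
```

View pics/c5.png

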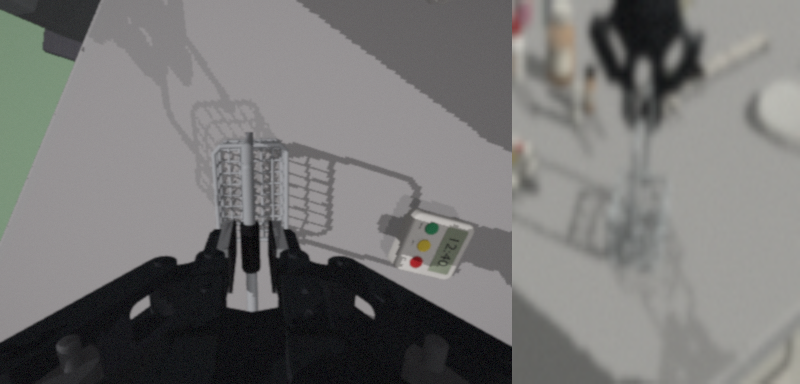

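The handle is upright in the cage, above the basket, and the basket is still in place. I'll grip and lift.

```bash
python3 -m crank '{"turn":[[0,0,0],[0,0,0],[0,0,0],[0,0,0],[0,0,0],[0,0,0],[0,0,0],[0,0,0],[0,0,0],[0,0,0],[0,0,0],[0,0,0]],"travel":[[0,0,0.002],[0,0,0.002],[0,0,0.002],[0,0,0.002],[0,0,0.002],[0,0,0.002],[0,0,-0.004],[0,0,-0.012],[0,0,-0.02],[0,0,-0.03],[0,0,-0.04],[0,0,-0.05]],"fingers":[0.014,0.008,0.004,0.004,0.004,0.004,0.004,0.004,0.004,0.004,0.004,0.004]}' 45
python3 -m crank '{"turn":[[0,0,0],[0,0,0],[0,0,0],[0,0,0],[0,0,0],[0,0,0],[0,0,0],[0,0,0],[0,0,0],[0,0,0],[0,0,0],[0,0,0]],"travel":[[0,0,-0.012],[0,0,-0.025],[0,0,-0.04],[0,0,-0.055],[0,0,-0.07],[0,0,-0.085],[0,0,-0.095],[0,0,-0.105],[0,0,-0.11],[0,0,-0.11],[0,0,-0.11],[0,0,-0.11]],"fingers":[0.004,0.004,0.004,0.004,0.004,0.004,0.004,0.004,0.004,0.004,0.004,0.004]}'
python3 - <<'E'
from h import *
s=robot.sense(); b=robot.read_camera("side"); cv2.imwrite("pics/b6.png",b); print(s["joints"],s["tool_pos"],s["ft_force"],s["finger_force"])
E
```

```text
time_s: 9.75
tool_pos: [0.5327, -0.2384, 0.1916]
ee_rot: [0.0, 0.594, 0.805, 0.0]
ft_force: [-0.2, 0.4, -3.2]
grip_width: 0.095
finger_force: 43.7
time_s: 11.25
tool_pos: [0.5324, -0.2383, 0.3003]
ee_rot: [-0.0, 0.594, 0.805, -0.0]
ft_force: [-0.6, 0.3, -2.6]
grip_width: 0.097
finger_force: 43.8
[ 0.691319    0.34936485 -0.41508333  1.69801483  0.15327784  1.12725048
  0.53215885] [ 0.53244175 -0.23830269  0.30027633] [-0.57055361  0.32094807 -2.55150827] 43.75152111053467
```

Basket is in hand (~2.7 N). Next, carry it to the stand's −x side.

```bash
python3 -m crank '{"turn":[[0,0,0],[0,0,0],[0,0,0],[0,0,0],[0,0,0],[0,0,0],[0,0,0],[0,0,0],[0,0,0],[0,0,0],[0,0,0],[0,0,0]],"travel":[[0.004,0.004,0],[0.012,0.01,0],[0.024,0.02,0],[0.04,0.03,0],[0.058,0.04,0],[0.078,0.048,0],[0.098,0.055,0],[0.118,0.06,0],[0.138,0.063,0],[0.158,0.064,0],[0.178,0.064,0],[0.198,0.064,0]],"fingers":[0.004,0.004,0.004,0.004,0.004,0.004,0.004,0.004,0.004,0.004,0.004,0.004]}'
python3 -m crank '{"turn":[[0,0,0],[0,0,0.4],[0,0,0.8],[0,0,1.2],[0,0,1.7],[0,0,1.7],[0,0,1.7],[0,0,1.7],[0,0,1.7],[0,0,1.7],[0,0,1.7],[0,0,1.7]],"travel":[[0.02,0,0],[0.04,0,0],[0.06,0,0],[0.08,0,0],[0.1,0,0],[0.12,0,0],[0.14,0,0],[0.16,0,0],[0.178,0,0],[0.192,0,0],[0.201,0,0],[0.205,0,0]],"fingers":[0.004,0.004,0.004,0.004,0.004,0.004,0.004,0.004,0.004,0.004,0.004,0.004]}'
python3 -m crank '{"turn":[[0,0,0],[0,0,0],[0,0,0],[0,0,0]],"travel":[[0,0,0],[0,0,0],[0,0,0],[0,0,0]],"fingers":[0.004,0.004,0.004,0.004]}'
python3 - <<'E'
from h import *
s=robot.sense(); w=robot.read_camera("wrist"); b=robot.read_camera("side"); cv2.imwrite("pics/b7.png",b);cv2.imwrite("pics/w7.png",w)
np.save("pics/w7.npy",np.r_[s["tool_pos"],s["ee_rot"]])
print(s["joints"],s["tool_pos"],s["ft_force"])
Rm=q2R(s["ee_rot"]); print(np.degrees(np.arctan2(Rm[1,0],Rm[0,0])))
cv2.imwrite("pics/c7.png",np.hstack([w,cv2.resize(b[165:270,180:260],(288,384),interpolation=cv2.INTER_CUBIC)]))
E
```

```text
time_s: 12.8
tool_pos: [0.5348, -0.0292, 0.3008]
ee_rot: [0.0, 0.594, 0.805, -0.0]
ft_force: [-0.1, -0.6, -2.2]
grip_width: 0.098
finger_force: 43.7
time_s: 14.3
tool_pos: [0.4747, 0.1659, 0.3008]
ee_rot: [0.0, 0.605, 0.796, -0.0]
ft_force: [0.6, -0.6, -2.3]
grip_width: 0.098
finger_force: 43.7
time_s: 14.8
tool_pos: [0.4749, 0.1653, 0.3007]
ee_rot: [-0.0, 0.606, 0.796, -0.0]
ft_force: [-0.8, 0.1, -2.5]
grip_width: 0.099
finger_force: 43.7
[ 0.1492422   0.23331196 -0.63201676  1.87075402  0.15498095  1.08650771
 -0.27282681] [0.4748704  0.16529917 0.30072571] [-0.76124233  0.06406844 -2.49084963]
105.44341792723277
```

View pics/c7.png

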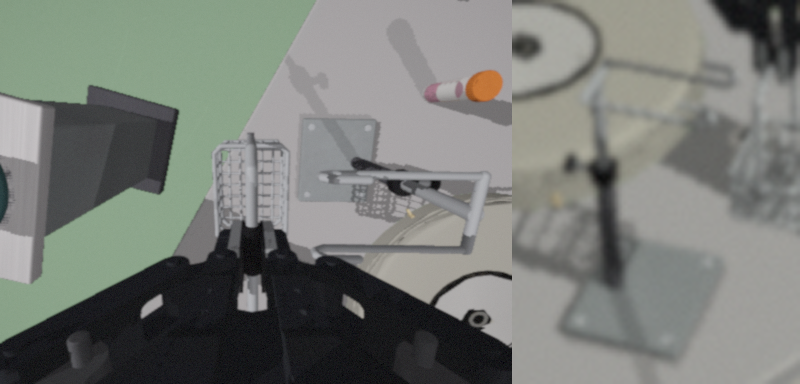

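The wrist view shows the fork ahead with tips at (320,177) and (317,251) and bar ends at (487,176) and (468,249). The basket hangs square with the prong line level in the image, below wire height. I'll refine the fork fit over three views.

Run:
```python
from st import *
Cs=[L("w2"),L("w3"),L("w7")]
def multi(uvs):
    M=np.zeros((3,3));r=np.zeros(3)
    for C,u in zip(Cs,uvs):
        p,d=ray(C,u);Q=np.eye(3)-np.outer(d,d);M+=Q;r+=Q@p
    X=np.linalg.solve(M,r); return X,[ (proj(C,X)-u).round(1).tolist() for C,u in zip(Cs,uvs)]
T={}
for n,u in dict(tipL=[(264,179.5),(264,99),(320,177)],tipR=[(262,227),(261.5,157),(317,251)],barL=[(367,181),(377,103),(485,176)],barR=[(361,229),(370,160.5),(467,249)]).items():
    T[n],e=multi(u); print(n,T[n].round(4),e)
tm=(T["tipL"]+T["tipR"])/2; bm=(T["barL"]+T["barR"])/2; d=bm-tm
print(tm,bm,np.degrees(np.arctan2(d[1],d[0])),np.linalg.norm(d[:2]))
s=robot.sense(); p=np.array(s["tool_pos"]); Rm=q2R(s["ee_rot"])
for o in (tm,bm): print("rel tool x,y:",(Rm.T@(o-p)).round(4))
```

```text
tipL [0.5108 0.2051 0.2463] [[-1.0, -0.4], [0.2, 0.6], [1.2, -0.2]]
tipR [0.5267 0.1506 0.243 ] [[-0.4, 0.4], [1.2, -0.5], [-1.0, 0.1]]
barL [0.6194 0.2353 0.2428] [[0.4, 0.3], [-0.4, 0.0], [0.0, -0.4]]
barR [0.6388 0.1801 0.2369] [[0.5, 0.3], [-0.2, -0.4], [-0.6, 0.0]]
[0.51874984 0.17783794 0.24466443] [0.62909102 0.20768645 0.23984359] 15.136864366686929 0.1143070900343706
rel tool x,y: [0.0002 0.0456 0.0561]
rel tool x,y: [-0.0004  0.1599  0.0609]
```

```bash
python3 -m crank '{"turn":[[0,0,0],[0,0,0],[0,0,0],[0,0,0],[0,0,0],[0,0,0],[0,0,0],[0,0,0],[0,0,0],[0,0,0],[0,0,0],[0,0,0]],"travel":[[0,0.004,0],[0,0.012,0],[0,0.022,0],[0,0.034,0],[0,0.046,0],[0,0.058,0],[0,0.07,0],[0,0.081,0],[0,0.09,0],[0,0.097,0],[0,0.101,0],[0,0.101,0]],"fingers":[0.004,0.004,0.004,0.004,0.004,0.004,0.004,0.004,0.004,0.004,0.004,0.004]}'
python3 -m crank '{"turn":[[0,0,0],[0,0,0],[0,0,0],[0,0,0],[0,0,0],[0,0,0],[0,0,0],[0,0,0],[0,0,0]],"travel":[[0,0,0.003],[0,0,0.008],[0,0,0.014],[0,0,0.02],[0,0,0.026],[0,0,0.031],[0,0,0.034],[0,0,0.036],[0,0,0.036]],"fingers":[0.004,0.004,0.004,0.004,0.004,0.004,0.004,0.004,0.004]}' 30
python3 -m crank '{"turn":[[0,0,0],[0,0,0],[0,0,0],[0,0,0],[0,0,0],[0,0,0],[0,0,0],[0,0,0]],"travel":[[0,0,0.001],[0,0,0.002],[0,0,0.003],[0,0,0.004],[0,0,0.005],[0,0,0.006],[0,0,0.006],[0,0,0.006]],"fingers":[0.004,0.004,0.004,0.004,0.004,0.004,0.004,0.004]}' 30
```

```text
time_s: 16.4
tool_pos: [0.5722, 0.1925, 0.3007]
ee_rot: [-0.0, 0.605, 0.796, -0.0]
ft_force: [-0.4, -0.2, -2.8]
grip_width: 0.098
finger_force: 43.7
time_s: 17.52
tool_pos: [0.5721, 0.1925, 0.2647]
ee_rot: [-0.0, 0.605, 0.796, -0.0]
ft_force: [0.2, -0.6, -2.5]
grip_width: 0.097
finger_force: 43.7
time_s: 18.52
tool_pos: [0.5722, 0.1925, 0.2588]
ee_rot: [0.0, 0.605, 0.796, 0.0]
ft_force: [-0.1, -0.4, -2.5]
grip_width: 0.099
finger_force: 43.7
```

```bash
cat > chk.py <<'E'
import sys,time
from workcell import robot
s=robot.sense(); f=s["ft_force"]; print(s["tool_pos"].round(4),f.round(2)); sys.exit(f[2]>-1.3)
E
m(){ python3 chk.py; }
Z='{"turn":[[0,0,0]]}'
python3 -m crank '{"turn":[[0,0,0],[0,0,0],[0,0,0],[0,0,0]],"travel":[[0,0,0.001],[0,0,0.002],[0,0,0.003],[0,0,0.003]],"fingers":[0.004,0.004,0.004,0.004]}' >/dev/null && m &&
python3 -m crank '{"turn":[[0,0,0],[0,0,0],[0,0,0]],"travel":[[0,0,0.001],[0,0,0.0015],[0,0,0.0015]],"fingers":[0.004,0.004,0.004]}' >/dev/null && m &&
python3 -m crank '{"turn":[[0,0,0],[0,0,0],[0,0,0]],"travel":[[0,0,0.0005],[0,0,0.001],[0,0,0.001]],"fingers":[0.004,0.004,0.004]}' >/dev/null && m &&
python3 -m crank '{"turn":[[0,0,0],[0,0,0],[0,0,0]],"travel":[[0,0,0.0005],[0,0,0.001],[0,0,0.001]],"fingers":[0.004,0.004,0.004]}' >/dev/null && m &&
python3 -m crank '{"turn":[[0,0,0],[0,0,0],[0,0,0]],"travel":[[0,0,0.0005],[0,0,0.001],[0,0,0.001]],"fingers":[0.004,0.004,0.004]}' >/dev/null && m &&
python3 -m crank '{"turn":[[0,0,0],[0,0,0],[0,0,0]],"travel":[[0,0,0.0005],[0,0,0.001],[0,0,0.001]],"fingers":[0.004,0.004,0.004]}' >/dev/null && m &&
python3 -m crank '{"turn":[[0,0,0],[0,0,0],[0,0,0]],"travel":[[0,0,0.0005],[0,0,0.001],[0,0,0.001]],"fingers":[0.004,0.004,0.004]}' >/dev/null && m
```

```text
[0.5721 0.1925 0.2556] [ 0.03  0.33 -2.65]False
```

```bash
sed -i 's/sys.exit(.*)/sys.exit(int(f[2]>-1.3))/' chk.py
m(){ python3 chk.py; }
python3 -m crank '{"turn":[[0,0,0],[0,0,0],[0,0,0]],"travel":[[0,0,0.001],[0,0,0.0015],[0,0,0.0015]],"fingers":[0.004,0.004,0.004]}' >/dev/null && m &&
python3 -m crank '{"turn":[[0,0,0],[0,0,0],[0,0,0]],"travel":[[0,0,0.0005],[0,0,0.001],[0,0,0.001]],"fingers":[0.004,0.004,0.004]}' >/dev/null && m &&
python3 -m crank '{"turn":[[0,0,0],[0,0,0],[0,0,0]],"travel":[[0,0,0.0005],[0,0,0.001],[0,0,0.001]],"fingers":[0.004,0.004,0.004]}' >/dev/null && m &&
python3 -m crank '{"turn":[[0,0,0],[0,0,0],[0,0,0]],"travel":[[0,0,0.0005],[0,0,0.001],[0,0,0.001]],"fingers":[0.004,0.004,0.004]}' >/dev/null && m &&
python3 -m crank '{"turn":[[0,0,0],[0,0,0],[0,0,0]],"travel":[[0,0,0.0005],[0,0,0.001],[0,0,0.001]],"fingers":[0.004,0.004,0.004]}' >/dev/null && m &&
python3 -m crank '{"turn":[[0,0,0],[0,0,0],[0,0,0]],"travel":[[0,0,0.0005],[0,0,0.001],[0,0,0.001]],"fingers":[0.004,0.004,0.004]}' >/dev/null && m &&
python3 -m crank '{"turn":[[0,0,0],[0,0,0],[0,0,0]],"travel":[[0,0,0.0005],[0,0,0.001],[0,0,0.001]],"fingers":[0.004,0.004,0.004]}' >/dev/null && m
```

```text
[0.5721 0.1925 0.2542] [ 0.69 -0.18 -3.08]
[0.5721 0.1925 0.2532] [ 0.26 -0.38 -2.34]
[0.5721 0.1925 0.2522] [-0.63  0.08 -2.31]
[0.5721 0.1925 0.2512] [ 0.36 -0.97 -3.01]
[0.5721 0.1925 0.2502] [-0.32 -0.58 -2.56]
[0.5721 0.1925 0.2492] [-0.31 -0.45 -1.66]
[0.5721 0.1925 0.2482] [ 0.08 -0.13 -2.67]
```

```bash
m(){ python3 chk.py; }
python3 -m crank '{"turn":[[0,0,0],[0,0,0],[0,0,0]],"travel":[[0,0,0.0005],[0,0,0.001],[0,0,0.001]],"fingers":[0.004,0.004,0.004]}' >/dev/null && m &&
python3 -m crank '{"turn":[[0,0,0],[0,0,0],[0,0,0]],"travel":[[0,0,0.0005],[0,0,0.001],[0,0,0.001]],"fingers":[0.004,0.004,0.004]}' >/dev/null && m &&
python3 -m crank '{"turn":[[0,0,0],[0,0,0],[0,0,0]],"travel":[[0,0,0.0005],[0,0,0.001],[0,0,0.001]],"fingers":[0.004,0.004,0.004]}' >/dev/null && m &&
python3 -m crank '{"turn":[[0,0,0],[0,0,0],[0,0,0]],"travel":[[0,0,0.0005],[0,0,0.001],[0,0,0.001]],"fingers":[0.004,0.004,0.004]}' >/dev/null && m &&
python3 -m crank '{"turn":[[0,0,0],[0,0,0],[0,0,0]],"travel":[[0,0,0.0005],[0,0,0.001],[0,0,0.001]],"fingers":[0.004,0.004,0.004]}' >/dev/null && m &&
python3 -m crank '{"turn":[[0,0,0],[0,0,0],[0,0,0]],"travel":[[0,0,0.0005],[0,0,0.001],[0,0,0.001]],"fingers":[0.004,0.004,0.004]}' >/dev/null && m &&
python3 -m crank '{"turn":[[0,0,0],[0,0,0],[0,0,0]],"travel":[[0,0,0.0005],[0,0,0.001],[0,0,0.001]],"fingers":[0.004,0.004,0.004]}' >/dev/null && m
```

```text
[0.5722 0.1926 0.2477] [-0.52  1.    0.83]
```

Contact was felt at TCP z 0.2477, so the prong line is at about 0.239, in agreement with the cameras. Now I'll loosen to a cage.

```bash
python3 -m crank '{"turn":[[0,0,0],[0,0,0],[0,0,0],[0,0,0],[0,0,0],[0,0,0]],"travel":[[0,0,0],[0,0,0],[0,0,0],[0,0,0],[0,0,0],[0,0,0]],"fingers":[0.009,0.010,0.011,0.012,0.012,0.012]}' 20; python3 -c "
from h import *
s=robot.sense();w=robot.read_camera('wrist');cv2.imwrite('pics/w8.png',w)
hsv=w[150:330,200:310]
print(s['finger_force'],s['ft_force'],s['time_s'])"
```

```text
time_s: 22.78
tool_pos: [0.5721, 0.1925, 0.2472]
ee_rot: [-0.0, 0.605, 0.796, -0.0]
ft_force: [0.4, 0.2, -0.7]
grip_width: 0.14
finger_force: 0.0
0.0 [ 0.36488404  0.21862085 -0.69816253] 22.775
```

```bash
python3 -m crank '{"turn":[[0,0,0],[0,0,0],[0,0,0],[0,0,0],[0,0,0],[0,0,0],[0,0,0],[0,0,0],[0,0,0],[0,0,0],[0,0,0],[0,0,0]],"travel":[[0,-0.001,0],[0,-0.003,0],[0,-0.006,0],[0,-0.009,0],[0,-0.012,0],[0,-0.015,0],[0,-0.018,0],[0,-0.021,0],[0,-0.024,0],[0,-0.027,0],[0,-0.029,0],[0,-0.030,0]],"fingers":[0.012,0.012,0.012,0.012,0.012,0.012,0.012,0.012,0.012,0.012,0.012,0.012]}'
python3 -m crank '{"turn":[[0,0,0],[0,0,0],[0,0,0],[0,0,0],[0,0,0],[0,0,0],[0,0,0],[0,0,0]],"travel":[[0,-0.002,0],[0,-0.004,0],[0,-0.006,0],[0,-0.008,0],[0,-0.010,0],[0,-0.0115,0],[0,-0.0125,0],[0,-0.0125,0]],"fingers":[0.012,0.012,0.012,0.012,0.012,0.012,0.012,0.012]}'
```

```text
time_s: 24.32
tool_pos: [0.5431, 0.1845, 0.2473]
ee_rot: [0.0, 0.605, 0.796, -0.0]
ft_force: [1.9, 0.3, 0.2]
grip_width: 0.141
finger_force: 0.9
time_s: 25.32
tool_pos: [0.5309, 0.1811, 0.2472]
ee_rot: [-0.0, 0.605, 0.796, -0.0]
ft_force: [0.8, 0.3, -0.0]
grip_width: 0.14
finger_force: 0.5
```

```bash
sed 's/f\[2\]>-1.3/f[0]>3.2/' chk.py > chk2.py
m(){ python3 chk2.py; }
python3 -m crank '{"turn":[[0,0,0],[0,0,0],[0,0,0]],"travel":[[0,-0.0007,0],[0,-0.0015,0],[0,-0.0015,0]],"fingers":[0.012,0.012,0.012]}' >/dev/null && m &&
python3 -m crank '{"turn":[[0,0,0],[0,0,0],[0,0,0]],"travel":[[0,-0.0005,0],[0,-0.001,0],[0,-0.001,0]],"fingers":[0.012,0.012,0.012]}' >/dev/null && m &&
python3 -m crank '{"turn":[[0,0,0],[0,0,0],[0,0,0]],"travel":[[0,-0.0005,0],[0,-0.001,0],[0,-0.001,0]],"fingers":[0.012,0.012,0.012]}' >/dev/null && m &&
python3 -m crank '{"turn":[[0,0,0],[0,0,0],[0,0,0]],"travel":[[0,-0.0005,0],[0,-0.001,0],[0,-0.001,0]],"fingers":[0.012,0.012,0.012]}' >/dev/null && m &&
python3 -m crank '{"turn":[[0,0,0],[0,0,0],[0,0,0]],"travel":[[0,-0.0005,0],[0,-0.001,0],[0,-0.001,0]],"fingers":[0.012,0.012,0.012]}' >/dev/null && m &&
python3 -m crank '{"turn":[[0,0,0],[0,0,0],[0,0,0]],"travel":[[0,-0.0005,0],[0,-0.001,0],[0,-0.001,0]],"fingers":[0.012,0.012,0.012]}' >/dev/null && m
```

```text
[0.5296 0.1807 0.2472] [2.   0.01 0.67]
[0.5287 0.1805 0.2472] [1.95 0.33 1.01]
[0.5278 0.1802 0.2473] [ 1.64  0.9  -0.28]
[0.5271 0.18   0.2474] [2.66 0.76 0.41]
[0.5264 0.1799 0.2476] [ 4.68  1.43 -0.  ]
```

Ends felt at TCP (0.526, 0.180), stand x about −107: fully home. I'll unload, open, and rise.

```bash
python3 -m crank '{"turn":[[0,0,0],[0,0,0],[0,0,0],[0,0,0],[0,0,0],[0,0,0],[0,0,0],[0,0,0],[0,0,0],[0,0,0]],"travel":[[0,0.001,0],[0,0.002,0],[0,0.0025,0],[0,0.0025,0],[0,0.0025,0],[0,0.0025,0],[0,0.0025,0],[0,0.0025,0],[0,0.0025,0],[0,0.0025,0]],"fingers":[0.012,0.013,0.015,0.018,0.022,0.026,0.03,0.032,0.032,0.032]}'
python3 -m crank '{"turn":[[0,0,0],[0,0,0],[0,0,0],[0,0,0],[0,0,0],[0,0,0],[0,0,0],[0,0,0],[0,0,0],[0,0,0]],"travel":[[0,0,-0.003],[0,0,-0.008],[0,0,-0.015],[0,0,-0.025],[0,0,-0.04],[0,0,-0.055],[0,0,-0.075],[0,0,-0.09],[0,0,-0.1],[0,0,-0.1]],"fingers":[0.032,0.032,0.032,0.032,0.032,0.032,0.032,0.032,0.032,0.032]}'
python3 - <<'E'
from h import *
s=robot.sense(); w=robot.read_camera("wrist"); cv2.imwrite("pics/w9.png",w); C=cam("wrist",s)
Rm=q2R(cam and s["ee_rot"]); ex=Rm[:,1]; ey=Rm[:,0]; home=np.array([.5264,.1799,.245])
g=cv2.cvtColor(w,cv2.COLOR_BGR2GRAY)
m=((g<40)&(w.max(2)<50)).astype(np.uint8); n,l,st,ce=cv2.connectedComponentsWithStats(m)
p=proj(C,home); print("pred sleeve",p,[proj(C,home+ey*k*.013) for k in(-1,1)])
for i in range(1,n):
    if 40<st[i,4]<5000: print(st[i].tolist(),ce[i].round(1), plane(C,ce[i],.245).round(4))
E
```

```text
time_s: 28.45
tool_pos: [0.5283, 0.1804, 0.2473]
ee_rot: [0.0, 0.605, 0.796, -0.0]
ft_force: [-0.1, -0.3, -0.6]
grip_width: 0.382
finger_force: 0.0
time_s: 29.7
tool_pos: [0.5285, 0.1805, 0.3479]
ee_rot: [0.0, 0.606, 0.796, 0.0]
ft_force: [0.5, 0.4, -0.4]
grip_width: 0.374
finger_force: 0.0
pred sleeve [250.74985656 196.981561  ] [array([250.75811706, 211.03734481]), array([250.74135285, 182.51195322])]
[153, 111, 14, 69, 117] [159.7 143.1] [0.4414 0.2046 0.245 ]
[325, 169, 14, 16, 116] [330.  175.7] [0.5867 0.2163 0.245 ]
[359, 170, 7, 10, 55] [362.2 174.5] [0.6127 0.2247 0.245 ]
[247, 181, 9, 28, 235] [251.1 194.1] [0.526  0.1825 0.245 ]
[429, 256, 35, 14, 64] [445.7 260.4] [0.7183 0.1689 0.245 ]
```

```bash
python3 -m crank '{"turn":[[0,0,0],[0,0,0],[0,0,0],[0,0,0],[0,0,0],[0,0,0],[0,0,0],[0,0,0],[0,0,0],[0,0,0],[0,0,0],[0,0,0]],"travel":[[0,0,0],[0,0,0],[0,0,0],[0,0,0],[0,0,0],[0,0,0],[0,0,0],[0,0,0],[0,0,0],[0,0,0],[0,0,0],[0,0,0]],"fingers":[0.032,0.032,0.032,0.032,0.032,0.032,0.032,0.032,0.032,0.032,0.032,0.032]}' | head -1
python3 - <<'E'
from h import *
a=robot.read_camera("wrist"); b=robot.read_camera("wrist")
print(cv2.absdiff(a,b).mean(), (cv2.absdiff(a,b)[100:260,180:330].max(2)>40).sum())
g=a.max(2); m=(g<50).astype(np.uint8); n,l,st,ce=cv2.connectedComponentsWithStats(m)
print([ce[i].round(1) for i in range(1,n) if 150<st[i,4]<400])
print(robot.hand_in())
E
```

```text
time_s: 31.25
1.9316948784722223 0
[array([333.3, 174.8]), array([251.8, 194.3])]
the job is handed in; nothing more can be done
None
```

The basket hangs by its handle on both prongs of the larger stand, fully home against the turned-up ends, released and still; I handed the job in at about 31 s, but no verdict came back.

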